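Set the bench lamp's dimmer slider to its mark

ROBOT

A 7-joint arm with a two-finger parallel gripper is mounted at the origin on a cart in front of the work surface, level with it; the furniture and walls round the work are solid. World frame = base frame: x ahead of the robot, y to its left, z up, the work surface at z = 0. Lengths are in mm, angles in rad, forces in N, time in s.
With the tool pointing down it reaches from about 425 to 825 mm from the base axis. Payload 3.6 kg.
Tool frame: the origin (TCP) lies between the finger pads; the fingertips stand 8 mm ahead of it and the grasp point (between the pads) lies 11 mm behind it; z points along the fingers, y is the direction in which the jaws open and shut (so a half turn about z gives the same grasp; the last joint's range is limited). The gripper opens to 93 mm and grips with 3 to 60 N. Pads are 15 mm wide; open, the fingers measure 128 mm over their backs; the gripper's body (75 mm by 188 mm) begins 65 mm behind the grasp point.
Start: joints at [1.28, 0.615, -0.013, 1.423, 0.008, 1.103, -0.04], TCP at [170.129, -627.309, 194.34] pointing down, gripper open.
Joint ranges: [-3.12, 3.12], [-0.3, 2.06], [-1.34, 1.32], [0.26, 2.42], [-1.36, 4.5], [0.01, 1.98], [-2.84, 2.84]. Speed limits (rad/s): [2.79, 2.79, 3.14, 3.14, 3.14, 3.14, 3.14].

INTERFACE

Orientations are given as [roll, pitch, yaw] about the fixed x, y, z axes, in that order (R = Rz(yaw) Ry(pitch) Rx(roll)).
In Python, from cell import bot gives the robot as it stands. Calls block until the motion is done:
- bot.move_pose(position, orientation): joint-space move of the TCP to a pose.
- bot.servo_line(position, rotation=None, rate=150, threshold=None): straight line of the TCP; rotation=None keeps the orientation; rate is the mean speed in mm/s. With threshold (N) it stops when the force on the tool has changed by that much, and returns True; else False.
- bot.set_joints(angles): joint-space move.
- bot.set_gripper(opening, strength=None): finger opening in mm; strength is the grip in N (None keeps the last); returns when the fingers have stopped.
- bot.pause(seconds).
- bot.inverse_kinematics(position, orientation): joint angles nearest the present ones, or None.
- bot.get_image(name): name is "scene" or "top" or "wrist"; returns a dict with "img" (480x640x3 uint8, red, green, blue), "z_map" (480x640 float32, mm along the optical axis (not along the pixel's ray), 0 where there is no reading), "fx", "fy", "cx", "cy" (pixels), "dist_coeffs" ([k1, k2, p1, p2, k3] as OpenCV has them; the pictures are not rectified), "R" (3x3) and "t" (3): a world point X has camera coordinates R X + t; the wrist camera has in their place "hand_eye" (4x4, takes a point from camera to tool coordinates, whose origin is the TCP and whose axes are the flange's). Camera axes: x right, y down, z forward; pixel columns grow to the right and rows downward; lengths in mm; the calibration is good to about 2 mm. A picture is of the moment at which its call begins: read the wrist's pose just before it.
A pose or a line that the arm cannot do raises bot.IKError and nothing moves.
- bot.job_done(): hands the job in, once; it reports no verdict.
Readings, each from a call of its own:
- bot.get_clock(): time.
- bot.get_joint_pos(): joint angles.
- bot.get_qd(): joint speeds.
- bot.get_effort(): joint torques, N m.
- bot.get_ee_pos(): TCP position.
- bot.get_tool_rot(): TCP orientation.
- bot.get_force(): force on the tool from outside, world axes, zero at the start.
- bot.get_ft_torque(): the same for the moment, N m.
- bot.get_finger_gap(): finger opening in mm.
Only numpy, scipy, OpenCV 4.12 (cv2) and the standard library are available. Lean on these libraries where they do the work, as an engineer would, in place of code of your own. Each camera call takes 0.05 s, during which the arm holds its last target.

TASK

Two control boxes stand on the bench: the one with the orange grip dims the bench lamp, the one with the blue grip sets the hand-drill motor's speed. Slide the orange grip along its track until it is level with the green mark clipped to the edge of its own box, then let go of it. Leave the blue grip where it is.

Things in the scene. Friction and masses are not known exactly. Their poses are not given: they have to be found in the camera images.
- lamp_grip (a point): Centre of the orange slider grip: an upright block 20 mm along its track (x), 26 mm across (y), 32 mm tall, a white line across its top. Centre 57 mm, top 73 mm, underside 41 mm above the bench. Its x axis runs level along the track, away from the robot; z is up. It starts in the track's first quarter and must go 25 to 95 mm in +x; it slides with about 2 N and stays where left.
- lamp_mark (a point): The green mark of the lamp's box: a fixed clip 12 mm wide and 4 mm high on the box's +y edge, pointing at the track, 22 mm beside the track's centre line, 37 mm above the bench. Its x axis also runs along the track. The orange grip is level with it when grip centre (white line) and this point lie at the same place along x.
- lamp_box: The lamp's control box, fixed: light grey with a bright metal top, 180 mm long (x, along the track), 64 mm wide, 35 mm high; origin under its centre. The track is 120 mm long, centred on the box. Both boxes may stand turned by up to 25 degrees, and either may be the left one.
- motor_grip (a point): Centre of the blue slider grip on the other control box; both are of the same shape and size as the lamp's, with the same axes. That box has a green mark of its own, which does not matter. The blue grip must stay where it is.

How it is judged (in metres and radians):
At the end, for the whole second after the job is handed in: The middle of the orange grip is level with the green mark of its own box to within 10 mm along the track, and the blue grip is within 10 mm of where it started (x of lamp_grip in the frame of lamp_mark between -0.01 and 0.01 m and distance of motor_grip from where it was at the start of the episode below 0.01 m); the robot touches nothing.
It fails at once if the blue grip is pushed more than 10 mm from where it started (distance of motor_grip from where it was at the start of the episode above 0.01 m).
It also fails if it takes over 32 s, if anything falls off the work surface, if the arm or the gripper's body presses on something with over 40 N, if the wrist force passes 120 N, or if a joint passes its speed limit or range.

## Working session

There is one attempt and no reset: what is moved stays moved. The work goes in short steps, each a Python script; the robot and the scene stay as the last script left them, time stands still between calls to the robot, and variables do not carry over. Pictures are saved under pics/ and viewed, and the job is handed in when it is done.

```bash
ls; mkdir -p pics
python3 - <<'E'
from cell import bot
import cv2, pickle
print(bot.get_clock(), bot.get_tool_rot())
d={}
for n in ["scene","top"]:
    c=bot.get_image(n); d[n]=c
    cv2.imwrite(f"pics/{n}0.png",c["img"][...,::-1])
    print(n,{k:v for k,v in c.items() if k not in("img","z_map")})
pickle.dump(d,open("im0.pkl","wb"))
E
```

```text
pics
0.0 [-3.13904138e+00  5.26771275e-05  2.64917581e-01]
scene {'fx': 529.6522405859854, 'fy': 529.6522405859854, 'cx': 310.5591505503931, 'cy': 241.8100445607482, 'dist_coeffs': array([-0.02261016,  0.        ,  0.        ,  0.        ,  0.        ]), 'R': array([[-0.54225717, -0.8402118 ,  0.00113559],
       [-0.62879959,  0.40491845, -0.66381633],
       [ 0.55728649, -0.36067322, -0.74789477]]), 't': array([279.0099534 , 366.80423685, 625.81363151])}
top {'fx': 585.2826899551449, 'fy': 585.2826899551449, 'cx': 320.47566504925516, 'cy': 234.3183213659014, 'dist_coeffs': array([-0.16400097,  0.        ,  0.        ,  0.        ,  0.        ]), 'R': array([[-0.00281786, -0.99999434,  0.00183977],
       [-0.9881518 ,  0.00250216, -0.15345933],
       [ 0.15345386, -0.0022504 , -0.98815325]]), 't': array([  5.66352481, 503.50750592, 836.08000073])}
```

View pics/scene0.png

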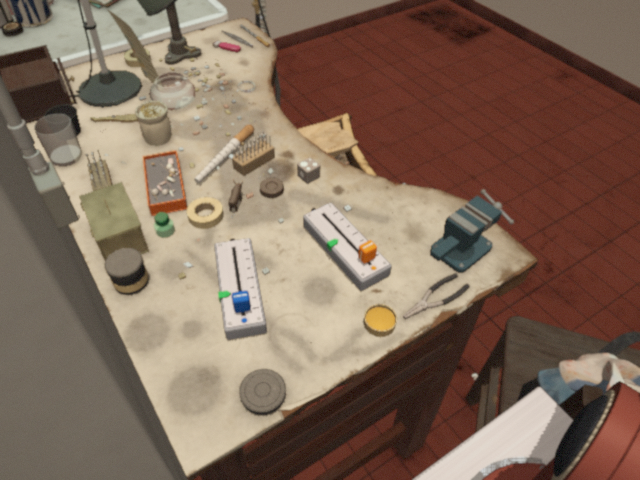

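View pics/top0.png

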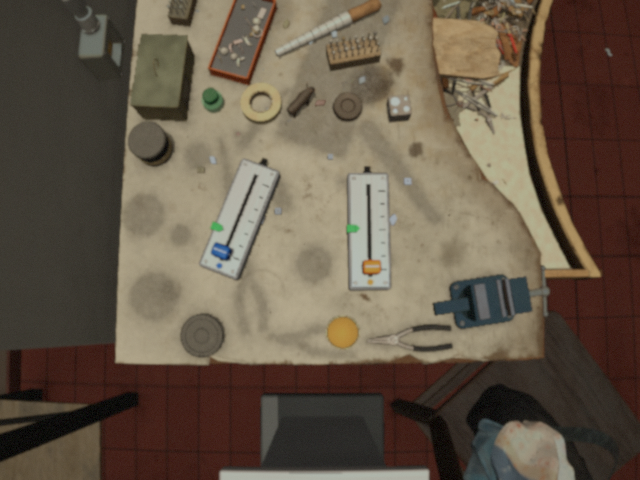

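The lamp box is the right one, nearly along world x. In the top picture the orange grip is at about (372,267) and its green mark at (352,229). In the scene picture they are at (369,252) and (333,243). The blue grip is on the left box, at (221,251) in the top picture. Next I triangulate these.

```bash
cat > h.py <<'E'
import numpy as np, cv2
def und(c,p):
    K=np.array([[c["fx"],0,c["cx"]],[0,c["fy"],c["cy"]],[0,0,1]])
    return cv2.undistortPoints(np.array(p,float).reshape(-1,1,2),K,c["dist_coeffs"]).reshape(-1,2)
def ray(c,p):
    n=und(c,p)[0]; R=c["R"];t=c["t"]
    o=-R.T@t; d=R.T@np.array([n[0],n[1],1]); return o,d/np.linalg.norm(d)
def plane(c,p,z):
    o,d=ray(c,p); return o+d*(z-o[2])/d[2]
def tri(c1,p1,c2,p2):
    o1,d1=ray(c1,p1);o2,d2=ray(c2,p2)
    s=np.linalg.lstsq(np.c_[d1,-d2],o2-o1,rcond=None)[0]
    a=o1+s[0]*d1;b=o2+s[1]*d2; return (a+b)/2,np.linalg.norm(a-b)
def blobs(img,lo,hi,amin=15):
    m=cv2.inRange(cv2.cvtColor(img,cv2.COLOR_RGB2HSV),lo,hi)
    n,l,s,c=cv2.connectedComponentsWithStats(m)
    return [(c[i].round(1).tolist(),s[i].tolist()) for i in range(1,n) if s[i,4]>=amin],m
E
python3 - <<'E'
import pickle,cv2
from h import *
d=pickle.load(open("im0.pkl","rb"))
for n,(x0,y0) in {"scene":(290,190),"top":(330,160)}.items():
    im=d[n]["img"]
    for nm,lo,hi in [("or",(5,150,120),(18,255,255)),("gr",(55,120,100),(80,255,255)),("bl",(105,130,80),(125,255,255))]:
        print(n,nm,blobs(im,lo,hi,12)[0])
    w=im[y0:y0+140,x0:x0+110] 
    cv2.imwrite(f"pics/{n}_crop.png",cv2.resize(w,None,fx=4.2,fy=4.2,interpolation=cv2.INTER_CUBIC)[...,::-1])
E
```

```text
scene or [([158.8, 155.4], [144, 151, 33, 16, 82]), ([169.1, 204.7], [149, 173, 38, 42, 378]), ([367.2, 252.2], [359, 241, 18, 22, 227]), ([628.3, 405.4], [612, 385, 28, 43, 460]), ([593.8, 468.2], [577, 451, 38, 29, 403]), ([619.1, 473.8], [613, 464, 13, 16, 70]), ([495.3, 473.5], [485, 467, 23, 13, 62]), ([630.1, 475.4], [627, 473, 7, 7, 15])]
scene gr [([331.7, 243.0], [327, 240, 10, 8, 44]), ([223.2, 294.0], [219, 292, 11, 6, 47])]
scene bl [([239.4, 292.5], [233, 291, 14, 4, 22]), ([241.3, 303.6], [233, 296, 17, 16, 211])]
top or [([273.2, 4.1], [272, 0, 3, 10, 12]), ([259.4, 43.1], [256, 33, 8, 21, 23]), ([513.7, 43.3], [508, 34, 12, 19, 85]), ([507.2, 48.5], [505, 46, 6, 6, 13]), ([235.9, 70.3], [209, 55, 47, 24, 67]), ([369.7, 261.8], [363, 259, 17, 7, 43]), ([370.1, 270.9], [363, 267, 17, 7, 53])]
top gr [([216.2, 226.5], [212, 223, 10, 7, 48]), ([351.6, 228.1], [347, 225, 11, 7, 48])]
top bl [([221.2, 251.3], [212, 244, 18, 15, 132])]
```

View pics/scene_crop.png

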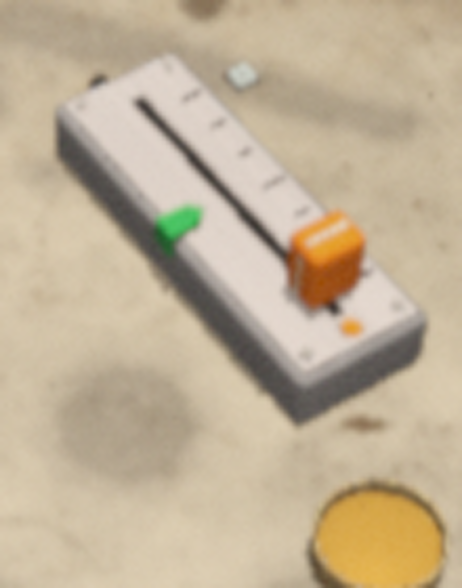

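View pics/top_crop.png

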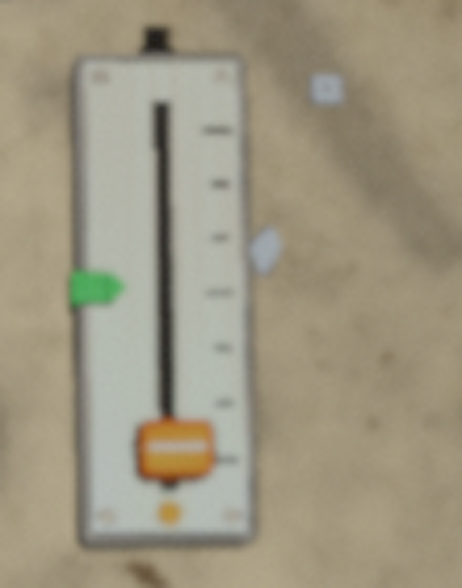

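Run:
```python
import pickle,cv2
from h import *
d=pickle.load(open("im0.pkl","rb")); T=d["top"];S=d["scene"]
f=lambda n,u,v:((330 if n=="t" else 290)+(u+.5)/4.2-.5,(160 if n=="t" else 190)+(v+.5)/4.2-.5)
print("line",tri(T,f("t",176,447),S,f("s",330,233)),plane(T,f("t",176,447),73),plane(S,f("s",330,233),73))
print("green",tri(T,(351.6,228.1),S,(331.7,243.0)),plane(T,(351.6,228.1),38),plane(S,(331.7,243.0),38))
print("tip",tri(T,f("t",123,288),S,f("s",202,214)))
print("track far",tri(T,f("t",162,103),S,f("s",140,100)),plane(T,f("t",162,103),35))
print("track near",tri(T,f("t",169,487),S,f("s",337,312)),plane(T,f("t",169,487),35))
print("box corners top",[plane(T,f("t",*p),35).round(1) for p in [(78,60),(240,57),(252,537),(82,542)]])
print("blue",plane(T,(221.2,251.3),70))
```

```text
line (array([451.72193301, -68.43579843,  75.10622168]), np.float64(0.87843855164206)) [452.22826192 -68.30037481  73.        ] [452.81065479 -70.01964966  73.        ]
green (array([513.2489935 , -42.18604075,  37.55211213]), np.float64(0.6089744653470143)) [512.97361409 -42.39045126  38.        ] [513.14154017 -41.73066362  38.        ]
tip (array([512.73789002, -53.58896999,  37.42548079]), np.float64(0.5068463517370282))
track far (array([580.73538357, -68.72916189,  37.0190575 ]), np.float64(0.5237980617479762)) [581.40244526 -68.70608667  35.        ]
track near (array([441.61405496, -68.73379357,  37.71445473]), np.float64(0.13890906120955326)) [441.79397072 -69.0204899   35.        ]
box corners top [array([597.5, -38.3,  35. ]), array([598.7, -97.6,  35. ]), array([423.9, -98.2,  35. ]), array([422.4, -38. ,  35. ])]
blue [474.28030876 147.53021959  70.        ]
```

Both views agree within about 2 mm. The grip's white line is near (452,-69,74) and the mark near (513,-42,37.5). The track yaw is about 0. So the grip has to move about +61 mm in x. Next I go above it and check with the wrist camera.

Run:
```python
from cell import bot
import numpy as np, cv2, pickle
from scipy.spatial.transform import Rotation as Ro
best=None
for y in (np.pi/2,-np.pi/2):
    q=bot.inverse_kinematics([475,-68,210],[np.pi,0,y]); print(y,q)
    if q is not None and (best is None or abs(q[6])<abs(best[1][6])): best=(y,q)
y=best[0]
t0=bot.get_clock()
bot.move_pose([475,-68,210],[np.pi,0,y])
print(bot.get_clock()-t0, bot.get_joint_pos())
p=np.array(bot.get_ee_pos());r=bot.get_tool_rot()
c=bot.get_image("wrist")
print(p,r,c["hand_eye"],bot.get_force())
# convert to R,t
W=np.eye(4);W[:3,:3]=Ro.from_euler("xyz",r).as_matrix();W[:3,3]=p
C=W@c["hand_eye"]; c["R"]=C[:3,:3].T; c["t"]=-C[:3,:3].T@C[:3,3]
pickle.dump(c,open("w1.pkl","wb")); cv2.imwrite("pics/w1.png",c["img"][...,::-1])
```

```text
1.5707963267948966 [ 0.46609895  0.37162433 -0.5082051   1.86544056  0.21752968  0.95924041
 -0.13884549]
-1.5707963267948966 [-0.63479899  0.54311694  1.13784975  1.89532926 -0.56362206  1.07186368
 -2.406971  ]
2.275 [ 0.46736577  0.37209469 -0.50662636  1.86499909  0.21773922  0.95928928
 -0.13886278]
[475.0335367  -69.403625   209.82295814] [-3.14132471e+00  4.72760155e-04  1.56808381e+00] [[ 4.33831101e-04 -9.68098807e-01 -2.50568375e-01  6.87399301e+01]
 [ 9.99999893e-01  3.79035615e-04  2.66941617e-04  2.52728658e-01]
 [-1.63451522e-04 -2.50568464e-01  9.68098868e-01 -1.89859694e+02]
 [ 0.00000000e+00  0.00000000e+00  0.00000000e+00  1.00000000e+00]] [-0.43183448 -0.50073522  0.01739714]
```

View pics/w1.png

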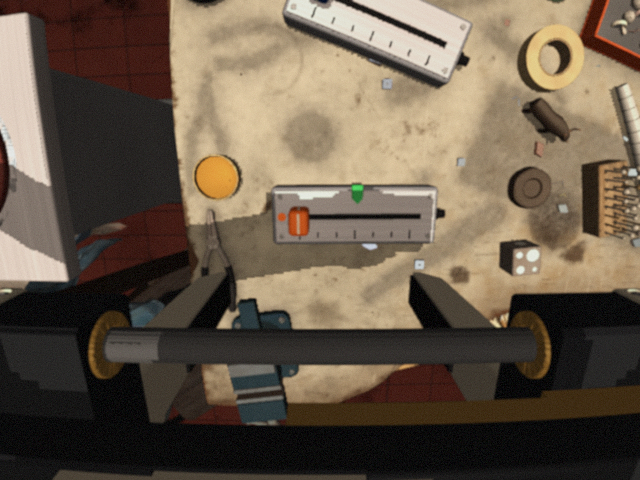

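The wrist view shows the orange grip at about (299,221), the green mark at (358,192) and the track running level from x=310 to 420. I measure from these.

Run:
```python
import pickle
from h import *
c=pickle.load(open("w1.pkl","rb"));T=pickle.load(open("im0.pkl","rb"))["top"]
im=c["img"]
print(blobs(im,(3,150,100),(18,255,255))[0])
g=blobs(im,(55,120,80),(80,255,255))[0];print(g)
x0,y0=262,170
cv2.imwrite("pics/w1c.png",cv2.resize(im[y0:y0+90,x0:x0+190],None,fx=4.2,fy=4.2,interpolation=cv2.INTER_CUBIC)[...,::-1])
print("green",plane(c,g[0][0],37),tri(T,(351.6,228.1),c,g[0][0]))
```

```text
[([586.4, 18.1], [580, 0, 14, 38, 59]), ([610.4, 33.7], [594, 0, 46, 58, 271]), ([215.5, 177.2], [196, 156, 41, 43, 1320]), ([298.3, 222.2], [289, 210, 20, 26, 426]), ([281.4, 216.6], [278, 213, 8, 8, 50]), ([503.3, 324.2], [500, 322, 7, 5, 19]), ([92.5, 354.2], [89, 329, 13, 49, 188]), ([545.8, 354.8], [537, 330, 14, 47, 197])]
[([357.0, 191.8], [351, 184, 13, 19, 159])]
green [515.15222163 -42.69904418  37.        ] (array([516.13945273, -43.81503407,  22.5456775 ]), np.float64(1.6139299672980492))
```

View pics/w1c.png

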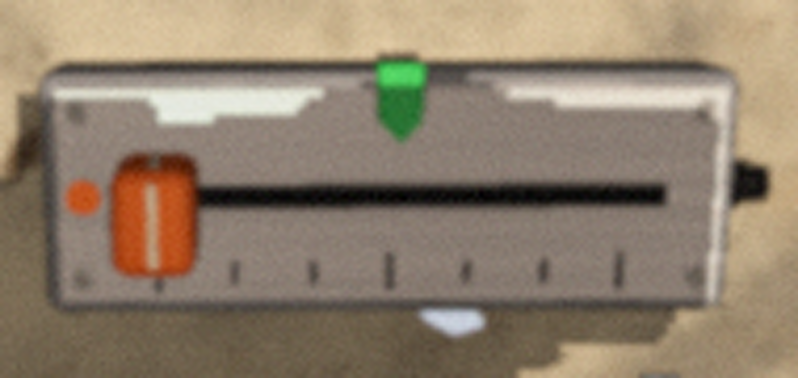

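Run:
```python
import pickle
from h import *
c=pickle.load(open("w1.pkl","rb"));D=pickle.load(open("im0.pkl","rb"));T=D["top"];S=D["scene"]
f=lambda u,v:(262+(u+.5)/4.2-.5,170+(v+.5)/4.2-.5)
print("line",plane(c,f(152,225),73),tri(c,f(152,225),S,(368.2,245.1)))
print("green",tri(c,f(401,100),S,(331.7,243.0)))
a=plane(c,f(50,300),35);b=plane(c,f(712,304),35);e=plane(c,f(45,88),35);g=plane(c,f(733,82),35)
print(a,b,e,g, np.degrees(np.arctan2(*(b-a)[[1,0]])),np.degrees(np.arctan2(*(g-e)[[1,0]])))
t1=plane(c,f(665,194),35);print("track far",t1,"mark dy")
```

```text
line [454.62531766 -68.76657743  73.        ] (array([454.06993494, -69.94591055,  71.54020202]), np.float64(1.9342987233645759))
green (array([515.92509112, -44.3948072 ,  33.72832893]), np.float64(0.9920856018803538))
[425.19980903 -96.59764533  35.        ] [598.77680386 -98.0844667   35.        ] [425.83809305 -41.40807582  35.        ] [599.7009554  -39.94512777  35.        ] -0.4907707145826154 0.48209703693368317
track far [584.21688225 -68.75547975  35.        ] mark dy
```

Wrist view and fixed cameras agree on the travel: 60.5 mm against 60.7 mm, with yaw 0 ± 0.5°. Next I grasp with the jaws along x.

Run:
```python
from cell import bot
import numpy as np
o=[np.pi,0,np.pi/2]
P=lambda s:print(s,round(bot.get_clock(),2),np.round(bot.get_ee_pos(),1),np.round(bot.get_force(),1),round(bot.get_finger_gap(),1))
bot.set_gripper(50,15)
P("open")
bot.servo_line([453.5,-69,110],o,rate=120);P("above")
hit=bot.servo_line([453.5,-69,51],rate=60,threshold=8);P(("down",hit))
if not hit:
    bot.set_gripper(0,15);P("closed")
```

```text
open 3.28 [475. -68. 210.] [0.3 0.  0.6] 49.9
above 4.28 [454.2 -68.9 110.5] [-0.6  0.5  0.3] 50.4
('down', False) 5.42 [453.8 -69.   51.3] [ 0.4 -0.2 -0.5] 50.1
closed 6.33 [453.5 -69.   51. ] [ 0.8 -0.3 -0.1] 0.6
```

Gap is 0.6 mm, so nothing was gripped. I take pictures.

Run:
```python
from cell import bot
import cv2
for n in ["scene","top","wrist"]:
    c=bot.get_image(n)
    im=c["img"]
    if n=="scene": im=cv2.resize(im[150:330,230:470],None,fx=3,fy=3)
    if n=="top": im=cv2.resize(im[140:320,270:510],None,fx=3,fy=3)
    cv2.imwrite(f"pics/g1_{n}.png",im[...,::-1])
print(bot.get_finger_gap())
```

```text
0.730172174180232
```

View pics/g1_scene.png

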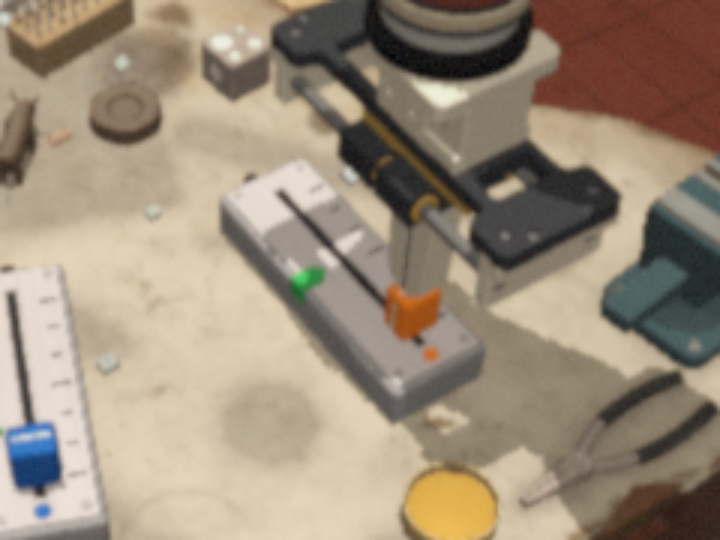

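View pics/g1_wrist.png

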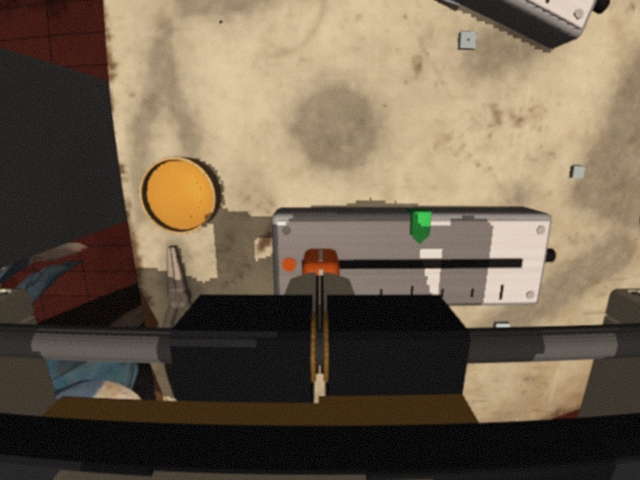

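View pics/g1_top.png

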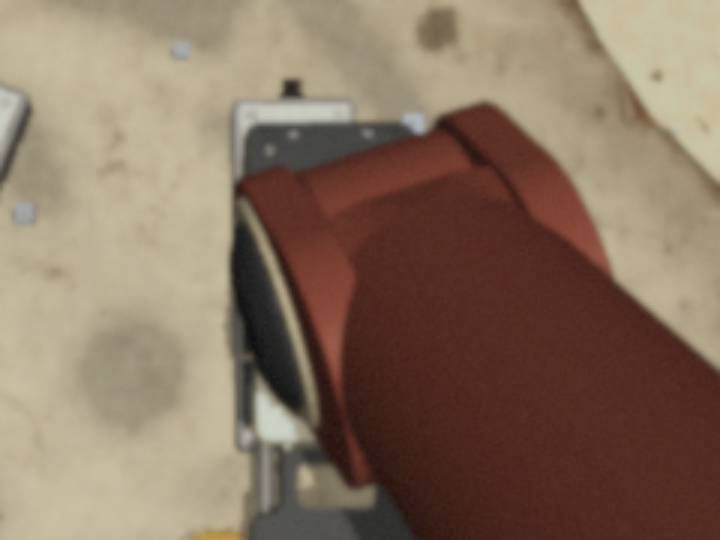

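The fingers appear nearly shut at the grip, and the grip is still in its old place. I look closer before moving.

Run:
```python
from cell import bot
import cv2,numpy as np,pickle
from h import *
c=bot.get_image("scene");pickle.dump(c,open("s2.pkl","wb"))
im=c["img"]
cv2.imwrite("pics/g2_scene.png",cv2.resize(im[210:280,325:405],None,fx=8,fy=8,interpolation=cv2.INTER_NEAREST)[...,::-1])
w=bot.get_image("wrist")
cv2.imwrite("pics/g2_w.png",cv2.resize(w["img"][235:305,275:365],None,fx=8,fy=8,interpolation=cv2.INTER_NEAREST)[...,::-1])
# project TCP, tip
for X in ([453.5,-69,43],[453.5,-69,51],[453.5,-69,73],[453.5,-69,120]):
    pc=c["R"]@np.array(X)+c["t"]; print(X,c["fx"]*pc[0]/pc[2]+c["cx"],c["fy"]*pc[1]/pc[2]+c["cy"],pc[2])
print(c["z_map"][225:275:5,355:385:3].astype(int))
print(bot.get_ee_pos(),bot.get_tool_rot(),bot.get_force(),bot.get_ft_torque())
```

```text
[453.5, -69, 43] 365.9516114227974 257.10510545008486 871.2700339368513
[453.5, -69, 51] 366.34019189706135 253.96022742267186 865.2868757573765
[453.5, -69, 73] 367.43703394845426 245.08321301915183 848.833190763821
[453.5, -69, 120] 369.9288994894071 224.91592797516313 813.6821364594069
[[979 976 821 810 750 795 787 735 732 797]
 [919 924 827 815 809   0 795 796 732 728]
 [911 912 837 824 815 807 804 808 814 964]
 [904 904 839 836 821 816 814 822 825 951]
 [898 899 847 841 828 819 826 849 942 943]
 [892 861 846 843 840 846 849 858 935 934]
 [885 862 854 848 847 852 860 884 881 889]
 [874 876 864 854 859 863 876 875 877 875]
 [870 868 870 869 869 868 871 869 866 867]
 [864 863 858 859 860 860 863 859 866 866]]
[453.48962712 -69.01193911  50.9883485 ] [-3.14156796e+00 -3.76241741e-06  1.57074467e+00] [ 0.19931648 -0.5779627  -0.3762546 ] [-0.04092991 -0.12832974  0.00310077]
```

View pics/g2_scene.png

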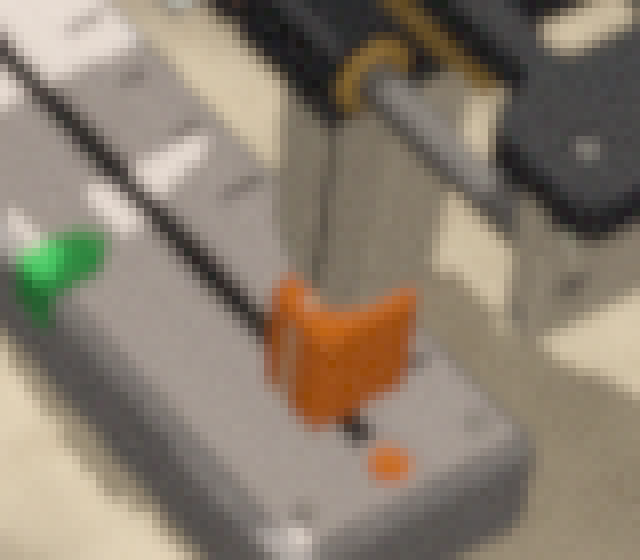

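View pics/g2_w.png

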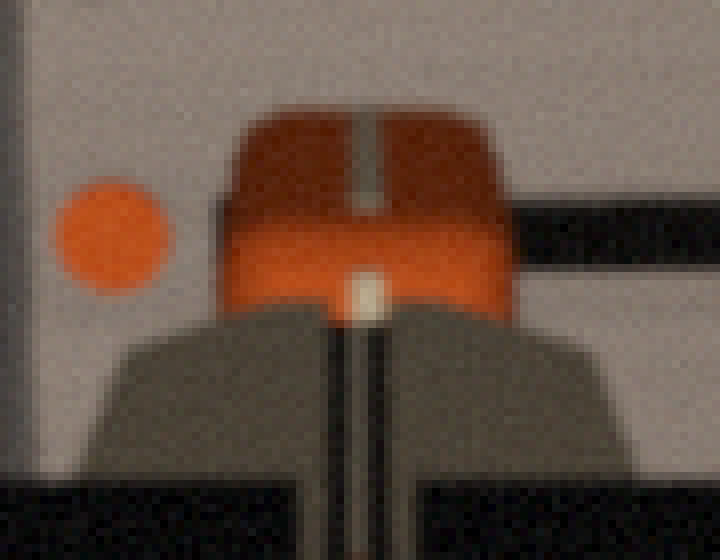

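Both close-ups show the shut fingers drawn inside the grip, with the white line exactly on the finger seam and no force reading. So the grip gave no resistance to the 15 N closing. I open, check the grip is unmoved, and retry gently with a target opening just under the block's width.

Run:
```python
from cell import bot
import numpy as np,cv2
P=lambda s:print(s,round(bot.get_clock(),2),np.round(bot.get_ee_pos(),1),np.round(bot.get_force(),1),round(bot.get_finger_gap(),1))
bot.set_gripper(40,5);P("open")
w=bot.get_image("wrist")["img"]
bot.set_gripper(17,4);P("17")
w2=bot.get_image("wrist")["img"]
cv2.imwrite("pics/g3.png",cv2.resize(np.vstack([w[200:310,240:440],w2[200:310,240:440]]),None,fx=2.7,fy=2.7)[...,::-1])
```

```text
open 7.4 [453.5 -69.   51. ] [-0.1  0.3  0. ] 40.0
17 8.06 [453.5 -69.   51. ] [-0.8 -0.1 -0. ] 16.9
```

View pics/g3.png

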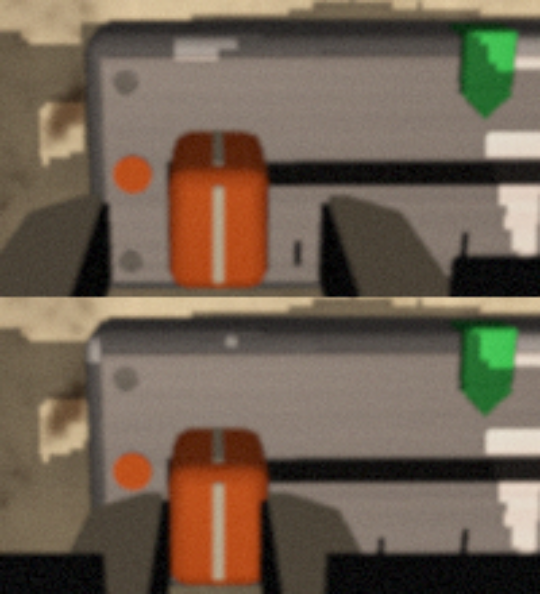

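Again there was no resistance: the gap reads 16.9 mm around a 20 mm block. A small 12 mm test move will show whether the grip follows.

Run:
```python
from cell import bot
import numpy as np,cv2
P=lambda s:print(s,round(bot.get_clock(),2),np.round(bot.get_ee_pos(),1),np.round(bot.get_force(),1),round(bot.get_finger_gap(),1))
bot.servo_line([465.5,-69,51],rate=40,threshold=12);P("moved")
w=bot.get_image("wrist")["img"]
s=bot.get_image("scene")["img"]
cv2.imwrite("pics/g4.png",np.hstack([cv2.resize(w[200:310,240:440],(400,220)),cv2.resize(s[210:280,315:405],(283,220))])[...,::-1])
```

```text
moved 8.56 [465.7 -68.9  50.9] [-1.1  0.6 -0.1] 17.1
```

View pics/g4.png

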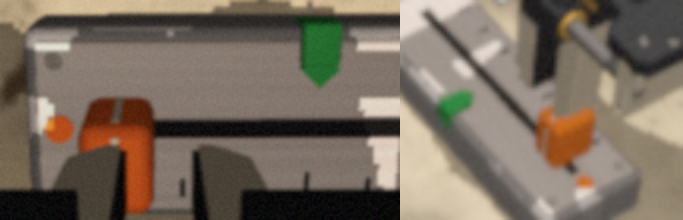

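The fingers pass straight through the drawn block and it stays put. I test whether anything of the slider is solid lower down, such as the stem below 41 mm. I open, go back, lower the tips towards the box top and push along the track.

Run:
```python
from cell import bot
import numpy as np,cv2
P=lambda s:print(s,round(bot.get_clock(),2),np.round(bot.get_ee_pos(),1),np.round(bot.get_force(),1),round(bot.get_finger_gap(),1))
bot.set_gripper(36,10)
bot.servo_line([453.5,-69,51],rate=60)
h=bot.servo_line([453.5,-69,44.5],rate=30,threshold=5);P(("low",h))
z=bot.get_ee_pos()[2]
if h: bot.servo_line([453.5,-69,z+1.0],rate=20)
bot.set_gripper(2,10);P("closed")
w=bot.get_image("wrist")["img"]
bot.servo_line([463.5,-69,bot.get_ee_pos()[2]],rate=30,threshold=12);P("moved")
s=bot.get_image("wrist")["img"]
cv2.imwrite("pics/g5.png",cv2.resize(np.vstack([w[200:310,240:440],s[200:310,240:440]]),None,fx=2.5,fy=2.5)[...,::-1])
```

```text
('low', False) 9.93 [453.4 -68.9  44.2] [ 0.   0.4 -0.4] 36.2
closed 10.35 [453.8 -69.   44.6] [ 0.3 -0.1  0.2] 19.9
moved 10.88 [463.9 -69.   44.6] [-0.8  0.7  0.8] 19.9
```

View pics/g5.png

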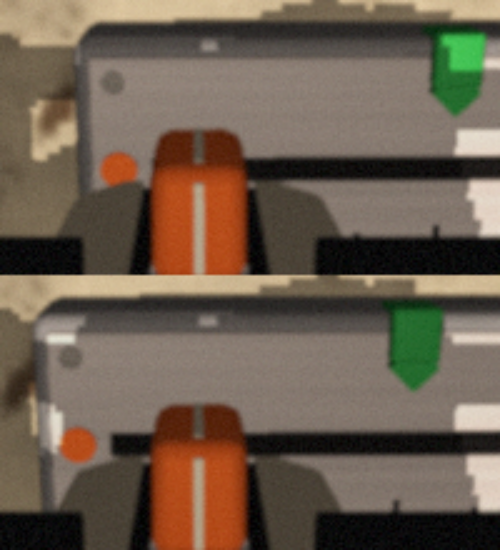

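Lower down the grip is solid. The jaws stopped at 19.9 mm and the grip followed the 10 mm move, as the wrist view shows with the grip still centred between the fingers. I carry on to the mark.

Run:
```python
from cell import bot
import numpy as np,cv2,pickle
from h import *
from scipy.spatial.transform import Rotation as Ro
P=lambda s:print(s,round(bot.get_clock(),2),np.round(bot.get_ee_pos(),1),np.round(bot.get_force(),1),round(bot.get_finger_gap(),1))
h=bot.servo_line([514.3,-69,44.5],rate=60,threshold=20);P(("moved",h))
bot.pause(0.2)
p=np.array(bot.get_ee_pos());r=bot.get_tool_rot()
c=bot.get_image("wrist")
W=np.eye(4);W[:3,:3]=Ro.from_euler("xyz",r).as_matrix();W[:3,3]=p
C=W@c["hand_eye"]; c["R"]=C[:3,:3].T; c["t"]=-C[:3,:3].T@C[:3,3]
pickle.dump(c,open("w2.pkl","wb"));P("still")
g=blobs(c["img"],(55,120,60),(80,255,255))[0];print(g,plane(c,g[0][0],37))
cv2.imwrite("pics/g6.png",cv2.resize(c["img"][190:310,200:440],None,fx=3,fy=3)[...,::-1])
```

```text
('moved', False) 11.93 [515.6 -68.8  44.6] [ 1.6  0.6 -1.4] 20.0
still 12.18 [515.1 -68.9  44.6] [ 1.4  1.6 -1. ] 20.0
[([318.2, 226.8], [308, 213, 21, 33, 553])] [515.04523917 -43.4098319   37.        ]
```

View pics/g6.png

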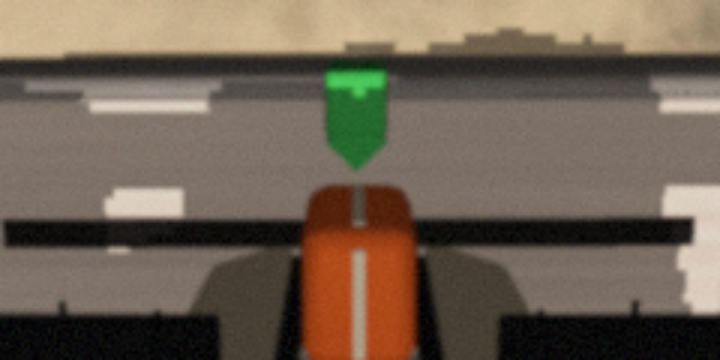

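The wrist view shows the mark tip at x=356 and the white line at x=358, so they are level within about 1 mm. I release, retreat straight up and check with the fixed cameras.

Run:
```python
from cell import bot
import numpy as np,cv2,pickle
P=lambda s:print(s,round(bot.get_clock(),2),np.round(bot.get_ee_pos(),1),np.round(bot.get_force(),1),round(bot.get_finger_gap(),1))
bot.set_gripper(44);P("open")
x,y,z=bot.get_ee_pos()
bot.servo_line([x,y,150],rate=100);P("up")
bot.move_pose([475,-330,250],[np.pi,0,np.pi/2-.5]);bot.pause(.3);P("away")
d={}
for n in ("scene","top"):
    d[n]=bot.get_image(n)
pickle.dump(d,open("im3.pkl","wb"))
a=cv2.resize(d["scene"]["img"][190:330,190:400],(395,263));b=cv2.resize(d["top"]["img"][150:300,190:420],(400,263))
cv2.imwrite("pics/f.png",np.hstack([a,b])[...,::-1])
t=d["top"]["img"][150:290,330:440];cv2.imwrite("pics/ft.png",cv2.resize(t,None,fx=4.2,fy=4.2,interpolation=cv2.INTER_CUBIC)[...,::-1])
```

```text
open 12.81 [514.2 -69.1  44.5] [-1.   0.3 -0.1] 44.1
up 14.02 [513.6 -69.1 149.4] [0.2 0.8 0.7] 43.7
away 15.41 [ 475.4 -328.8  249.7] [-0.6  0.9 -0.1] 44.0
```

View pics/f.png

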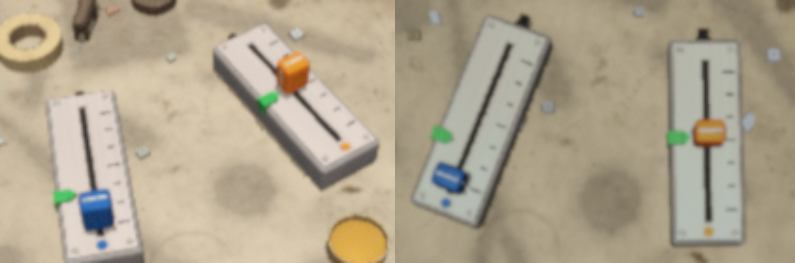

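View pics/ft.png

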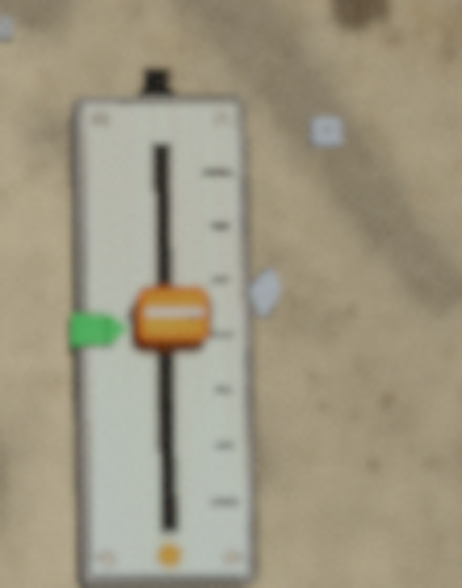

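Run:
```python
import pickle
from h import *
d=pickle.load(open("im3.pkl","rb"));d0=pickle.load(open("im0.pkl","rb"));T=d["top"];S=d["scene"]
p=(330+172.5/4.2-.5,150+313.5/4.2-.5)
print("line",plane(T,p,73))
for n in d:
    g=[b for b in blobs(d[n]["img"],(55,120,100),(80,255,255))[0]];print(n,g)
    print("green",[plane(d[n],b[0],37.5).round(1) for b in g])
    lo,hi=(105,130,80),(125,255,255)
    print("blue",[plane(q[n],max(blobs(q[n]["img"],lo,hi)[0],key=lambda b:b[1][4])[0],70).round(1) for q in (d0,d)])
x0,y0=310,200
cv2.imwrite("pics/fs.png",cv2.resize(S["img"][y0:y0+80,x0:x0+90],None,fx=6,fy=6,interpolation=cv2.INTER_CUBIC)[...,::-1])
```

```text
line [512.88284922 -67.8757938   73.        ]
scene [([331.8, 242.9], [328, 240, 9, 8, 43]), ([223.2, 294.0], [219, 292, 11, 6, 47])]
green [array([513.6, -42.3,  37.5]), array([517.5, 160.9,  37.5])]
blue [array([464.1, 153.6,  70. ]), array([464.1, 153.6,  70. ])]
top [([216.3, 226.5], [212, 223, 10, 7, 47]), ([351.8, 228.1], [348, 226, 10, 6, 46])]
green [array([516.1, 161.4,  37.5]), array([513.1, -42.7,  37.5])]
blue [array([474.3, 147.5,  70. ]), array([474.3, 147.5,  70. ])]
```

View pics/fs.png

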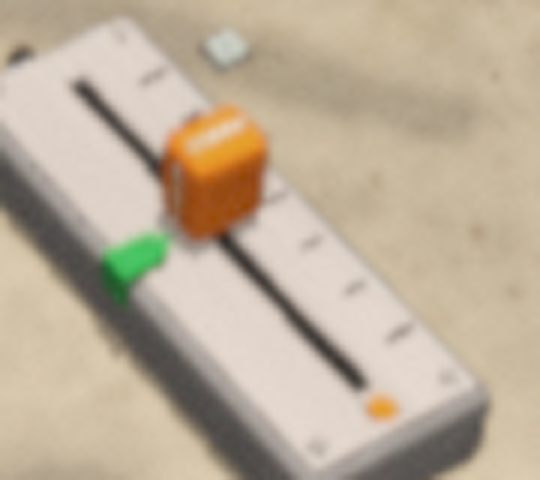

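The line is at x ≈ 512.9 and the mark at x ≈ 513.1 to 513.6. Blue hasn't moved in either view, so I hand in.

Run:
```python
from cell import bot
from h import *
import pickle
S=pickle.load(open("im3.pkl","rb"))["scene"]
print(plane(S,(310+215.5/6-.5,200+135.5/6-.5),73))
bot.job_done(); print(bot.get_clock())
```

```text
[514.22714899 -68.84583057  73.        ]
the job is handed in; nothing more can be done
the job is handed in; nothing more can be done
```

The orange grip is level with the green mark of its own box, the gripper has let go, and the job is handed in at about 15.5 s of the 32 s. I closed the jaws on the orange grip along the track and slid it about 61 mm in +x. Then I released it, lifted straight up and moved the arm clear.

**Last checks after release**
- **Orange grip:** the top camera puts the white line at x = 512.9 and the mark at 513.1. The scene camera puts them at 514.2 and 513.6. The two agree to within about 1 mm, against the 10 mm allowed.
- **Blue grip:** its position is unchanged in both fixed cameras, to 0.1 mm.
- **Contact:** the robot was clear of everything, and force readings were only noise (under 1 N).

**What failed or disagreed**
- **First grasps:** with the tool point (TCP) at z = 51 mm the jaws closed to 0.6 mm, then to 16.9 mm, straight through the 20 mm grip without resistance. A 12 mm test move did not carry it along. At z = 44.5 mm the jaws stopped at 19.9 mm and the grip followed. I don't know why the higher grasp met nothing.
- **Camera offset:** the wrist camera put absolute x about 2 mm further out than the fixed cameras. The grip-to-mark distance still agreed, at 60.5 against 60.7 mm.
- **Heights:** triangulating fixed cameras gave 75 mm for the grip top and 37.5 mm for the mark, close to the stated 73 and 37. Pairing the wrist camera with a fixed one was poorer for the mark, at 23 and 34 mm.

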